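Pop a tin out of the dispenser and trap it with the other finger

ROBOT

A 6-joint arm with a two-finger parallel gripper is mounted at the origin on a cart in front of the work surface, level with it; the furniture and walls round the work are solid. World frame = base frame: x ahead of the robot, y to its left, z up, the work surface at z = 0. Lengths are in m, angles in rad, forces in N, time in s.
With the tool pointing down it reaches from about 0.35 to 0.975 m from the base axis. Payload 4.9 kg.
Tool frame: the origin (TCP) lies at the very end of the fingers, on their centre line; the grasp point (between the pads) lies 19 mm behind it (pinch_z is the distance from the TCP to the grasp point, in m); z points along the fingers, y is the line along which they close (so a half turn about z gives the same grasp; the last joint's range is limited). The gripper opens to 85 mm and grips with 20 to 120 N. Pads are 22 mm wide; open, the fingers measure 114 mm over their backs; the gripper's body (76 mm by 85 mm) begins 54 mm behind the grasp point. The pads swing forward as they close: fully open they stand 13 mm farther back than shut.
Start: joints at [-1.338, 0.053, 1.613, -0, 1.476, -0.119], TCP at [0.215, -0.587, 0.231] pointing down, gripper open.
Joint ranges: [-3.01, 3.01], [-1.01, 2.22], [0.06, 2.58], [-1.02, 4.17], [0.09, 2.62], [-3.14, 3.14]. Speed limits (rad/s): [2.57, 2.57, 3.14, 3.14, 3.14, 3.14].

INTERFACE

Orientations are given as a unit quaternion [w, x, y, z].
In Python, from plant import * gives the robot as it stands. The module is installed in compiled form; this text tells all that it offers.
- The arm moves only by the tool play_rows, never from a script. Its arguments are lists of equal length, an entry for each row: "linear": the shift along the world's x, y, z in m, a list of three; "turn": the turn about the world's z in degrees. A call has 1 to 8 rows; each row shifts and turns the commanded pose from where the row before left it; what a row does not reach is not made up. A row lasts 1/8 s, in which the tool goes at most 62.5 mm and 10.7 degrees, less where a joint would pass 70% of its speed; a pose out of reach is approached as far as the arm can. A call is refused whole if a number of a shift passes 0.0625 or a number of a turn 10.7, either way. A call with a gripper value outside its range is refused whole. "hand" is the finger opening in m, from 0 to 0.0854, set as the call begins (left out, the last holds). The fingers move at their own pace and stop on an object; the grip force is fixed at half the most. Time passes only in rows, so rows that do not move let the fingers close. It gives the time, the measured TCP pose, the force, the opening and the grip force at its end, in the units of the state.
- state(): the state, without advancing time (a new reading comes with each control period).
- grab_frame(name): name is "scene" or "top" or "wrist"; returns the picture (384x512x3 uint8, red, green, blue); there is no depth.
- camera_info(name): a dict with "camera_matrix" (3x3 intrinsics, pixels), "distortion" ([k1, k2, p1, p2, k3] as OpenCV has them; the pictures are not rectified), "origin" and "attitude" of the camera in the world; the wrist camera has in their place "mount" (4x4, takes a point from camera to tool coordinates, whose origin is the TCP and whose axes are the flange's). Camera axes: x right, y down, z forward; pixel columns grow to the right and rows downward; lengths in m; the calibration is good to about 2 mm. A picture is of the moment at which its call begins: read the wrist's pose just before it. camera_info takes no time and is no camera call.
- job_done(): hands the job in; it is judged then, once.
Trained networks look in the newest picture that a camera, given by its name, has taken for a name from the list of things; names that differ only in an ending like _2 or _b are one class to them, and where a whole thing is asked for, a point or a joint stands for the part that bears it (a point fixed in the world has none). Each returns a list of dicts, best first, with "p" (0 to 1); they miss things now and then, are a little off and sometimes report something else, mostly with a low value. They report only what shows in the picture. A call takes as long as a camera call. They do not tell look-alikes from the thing itself.
- trace(camera, thing): "region" (384x512 bool, what is visible of it) and "location" ([column, row] in pixels, amid what is visible of it).
The state is a dict: "time": time; "joint_pos": joint angles; "joint_vel": joint speeds; "joint_efforts": joint torques, N m; "tool_pos": TCP position; "tool_rot": TCP orientation; "contact_force": force on the tool from outside, world axes, zero at the start; "ft_torque": the same for the moment, N m; "gripper_width": opening from 0.0 (shut) to 1.0 (fully open); "grasp_force": force on a finger pad.
Only numpy, scipy, OpenCV 4.12 (cv2) and the standard library are available. Lean on these libraries where they do the work, as an engineer would, in place of code of your own. Each camera call takes 0.05 s, during which the arm holds its last target. There are 200 camera calls.

TASK

Press down the black paddle of the tin dispenser with one finger, so that the ejector kicks the small tin out of its cradle, and with the other finger standing in the runway stop the tin before it rolls to the open end. Do not grasp or lift the tin, and leave the things standing round about alone. Finish while holding: one finger still keeps the paddle down and the tin rests on the runway against the other finger.

Things in the scene. Friction and masses are not known exactly. Their poses are not given: they have to be found in the camera images.
- dispenser: Tin dispenser fixed to the worktop: foot board 260 x 165 x 10 mm (y -40 to +125 mm) with a steel runway. Origin on the worktop, under the middle of the runway; z up. The runway runs along x and falls towards -x by 0.12 rad; floor 30 mm above the worktop at x = 0. Inside it is 58 mm wide (y = -29 to +29), with side walls 5 mm thick, 20 mm above its floor. The paddle is beside it, at +y.
- tin: Small steel tin, plain paper label, 52 mm in diameter, 50 mm long, 0.15 to 0.27 kg, lying across the runway. Origin: its centre; y is its axis. Starts in the cradle. Kicked over the lip, it rolls to the open end in under a second, so the other finger must be in the runway before the paddle goes down. On the runway its axis is 26 mm above the floor.
- ejector (a joint): Rocker of the spring ejector (rad): 0 at rest, 0.245 with the paddle at its stop. It turns about a shaft across the runway at dispenser x = +31 mm; pressing the paddle lifts a tongue under the tin, which rolls out over the lip at about 0.09 to 0.13. Takes about 2 to 8 N at the paddle; a spring brings it back up when let go.
- paddle_top (a point): Centre of the black paddle's top, a plate 44 mm (along dispenser x) by 72 mm (along y, +41 to +113), at rest at x = -33, y = +77, 56 mm above the worktop; it goes down about 15 mm. One finger can stand on it while the other, 50 to 100 mm away along y, hangs in the runway; with level fingertips that one stays about 15 mm above the runway floor, below the tin's axis height.
- runway_mid (a point): Point on the runway floor, on its centre line, abreast of the paddle (dispenser x = -30 mm, y = 0, 26 mm above the worktop): a good place for the finger that stops the tin.
- salt_shaker: Salt shaker with a grey cap, 44 mm in diameter, 90 mm tall; bystander. Origin: centre of its underside.
- mug: White mug, 83 x 115 mm with its handle, 86 mm tall; bystander. Origin: underside.
- far_tape: Roll of brown tape lying flat, 92 mm in diameter, 48 mm tall; bystander. Origin: centre of its underside.
- cradle (a point): Floor of the cradle at the runway's upper end, dispenser x = +81 mm, 40 mm above the worktop. The tin starts here, between a back stop 50 mm tall and a lip 5 mm high across the floor.
- runway_end (a point): Floor at the open lower end of the runway (dispenser x = -127 mm, y = 0, 15 mm above the worktop), where a free tin rolls off.
Things that resemble listed ones, but are neither listed nor needed, are in the scene too. Of the things shaped like the tin, the steel one is meant.

How it is judged:
On the way:
1. the paddle is pressed while the tin still lies in the cradle (value of joint ejector above 0.06 rad and x of tin in the frame of dispenser above 0.06 m).
At the end, for the whole second after the job is handed in: The paddle is still held down (rocker above 0.07 rad) and the tin lies still (under 20 mm/s) on the runway, out of the cradle (its axis between dispenser x = -100 and +55 mm, 35 to 80 mm above the worktop), touching a finger with more than 0.05 N (value of joint ejector above 0.07 rad and x of tin in the frame of dispenser between -0.1 and 0.055 m and z of tin in the frame of dispenser between 0.035 and 0.08 m and linear speed of tin below 0.02 m/s and contact force between tin and the fingers above 0.05 N); the arm keeps its last pose, push and grip.
It fails at once if the tin rolls away: to the open end of the runway or over its side (x of tin in the frame of dispenser below -0.105 m or y of tin in the frame of dispenser above 0.03 m or y of tin in the frame of dispenser below -0.03 m).
It fails at once if the tin is lifted off the dispenser (z of tin in the frame of dispenser above 0.11 m).
It fails at once if a bystander (salt shaker, mug, tape) is moved more than 20 mm (distance of any of salt_shaker, mug, far_tape from where it was at the start of the episode above 0.02 m).
It also fails if it takes over 32 s, if anything falls off the work surface, if the arm or the gripper's body presses on something with over 40 N, if the wrist force passes 120 N, or if a joint passes its speed limit or range.

## Working session

There is one attempt and no reset: what is moved stays moved. The work goes in short steps, Python scripts to look and compute and a tool call to move; the robot and the scene stay as the last step left them, time stands still between calls to the robot, and variables do not carry over. Pictures are saved under pics/ and viewed, at most 10 in all, crops included, and the job is handed in when it is done.

Besides the shell and the picture viewer there is one more tool, called after "Emit:" in YAML: its name, and indented under it one key for each argument. play_rows: Moves the arm, as the interface text tells. Its arguments: {"type":"object","properties":{"linear":{"type":"array","items":{"type":"array","items":{"type":"number"}}},"turn":{"type":"array","items":{"type":"number"}},"hand":{"type":"number"}},"required":["linear","turn"]}

```bash
mkdir -p pics
cat > h.py <<'E'
from plant import *
import numpy as np, cv2
E
python3 - <<'E'
from h import *
s=state();print(s)
a=grab_frame("scene");b=grab_frame("top")
cv2.imwrite("pics/s.png",a[:,:,::-1]);cv2.imwrite("pics/t.png",b[:,:,::-1])
for c in("scene","top","wrist"):print(c,camera_info(c))
for c in("scene","top"):
  for t in("dispenser","tin","paddle_top","salt_shaker","mug","far_tape"):
    print(c,t,[(round(d["p"],2),np.round(d["location"]),int(d["region"].sum())) for d in trace(c,t)])
E
```

```text
{'time': 0.0, 'joint_pos': array([-1.33798315e+00,  5.33417380e-02,  1.61433676e+00, -1.05797425e-05,
        1.47599849e+00, -1.18993653e-01]), 'joint_vel': array([-7.16883289e-05, -1.27767548e-03, -8.85717574e-04,  8.29491647e-04,
        9.40513218e-04, -9.79557102e-04]), 'joint_efforts': array([-1.57635473e-03, -3.93679476e+01, -3.70178211e+01, -1.28138686e-04,
        7.16124487e-03,  1.01206825e-05]), 'tool_pos': array([ 0.21522391, -0.58609085,  0.23004686]), 'tool_rot': array([-1.04018070e-03,  9.84568222e-01,  1.74998088e-01, -6.45345618e-05]), 'contact_force': array([ 0.03883798,  0.66662069, -0.99371012]), 'ft_torque': array([ 0.01284788, -0.00861538,  0.05024041]), 'grasp_force': 0.0, 'gripper_width': 1.000156264025189}
scene {'camera_matrix': array([[485.24471208,   0.        , 259.37501219],
       [  0.        , 485.24471208, 188.85712766],
       [  0.        ,   0.        ,   1.        ]]), 'distortion': array([0.04429978, 0.        , 0.        , 0.        , 0.        ]), 'origin': array([-0.43145001,  0.76956609,  0.65688315]), 'attitude': array([ 0.26160161, -0.460
[... 1070 characters left out ...]
 tin [(0.82, array([256., 166.]), 354), (0.68, array([285., 174.]), 441), (0.58, array([334., 190.]), 424)]
scene paddle_top []
scene salt_shaker [(0.8, array([224., 206.]), 449)]
scene mug [(0.88, array([215., 184.]), 1040)]
scene far_tape [(0.68, array([228., 238.]), 1343)]
top dispenser [(0.81, array([264., 221.]), 7190), (0.16, array([207., 163.]), 1207)]
top tin [(0.93, array([276., 122.]), 526), (0.86, array([288., 182.]), 514), (0.76, array([333., 213.]), 472)]
top paddle_top [(0.73, array([249., 226.]), 893)]
top salt_shaker [(0.69, array([199., 211.]), 255), (0.57, array([265., 223.]), 7135)]
top mug [(0.87, array([204., 163.]), 1260)]
top far_tape [(0.77, array([172., 256.]), 650)]
```

Run:
```python
import cv2
t=cv2.imread("pics/t.png");c=t[90:310,130:400]
cv2.imwrite("pics/tc.png",cv2.resize(c,None,fx=2.7,fy=2.7,interpolation=cv2.INTER_CUBIC))
```

```text
(no output)
```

View pics/s.png

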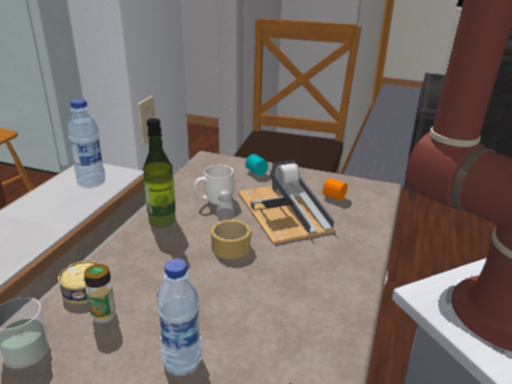

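View pics/tc.png

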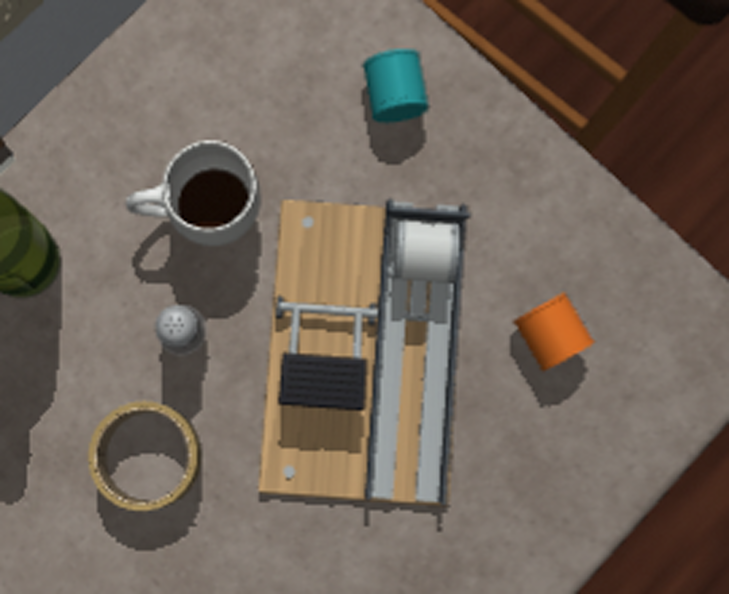

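The tin-like things in the top picture are a teal one at (276,122), an orange one at (333,213), and the steel one with a white label lying in the cradle at (288,182). I choose the steel one, and the crop confirms it. The open end of the runway points down in the picture, the paddle is at crop (322,380), and the shaker, mug and tape stand on the +y side. Next I fit the dispenser pose.

```bash
cat >> h.py <<'E'
from scipy.spatial.transform import Rotation as R
from scipy.optimize import least_squares
def proj(P,c="top"):
    i=camera_info(c);q=i["attitude"];Rc=R.from_quat([q[1],q[2],q[3],q[0]]).as_matrix()
    pc=(np.atleast_2d(P)-i["origin"])@Rc
    return cv2.projectPoints(pc,np.zeros(3),np.zeros(3),i["camera_matrix"],i["distortion"])[0][:,0]
def d2w(p,P):
    return R.from_euler("z",p[2]).apply(np.atleast_2d(P))+[p[0],p[1],0]
E
python3 - <<'E'
from h import *
D=np.array([[130,125,10],[-130,125,10],[-130,-40,10],[-11,113,57],[-11,41,57],[-55,113,55],[-55,41,55]])/1e3
px=np.array([[283,200],[260,493],[446,502],[285,352],[366,357],[279,403],[363,410]])/2.7+[130,90]
for y in(0,1.5,3,-1.5):
  r=least_squares(lambda p:(proj(d2w(p,D))-px).ravel(),[.5,.2,y])
  print(r.cost,r.x)
  if r.cost<60: print(np.round(r.fun.reshape(-1,2),1)); b=r.x
print("paddle,runway,tin,end",d2w(b,np.array([[-33,77,56],[-30,0,26],[81,0,66],[-127,0,15]])/1e3))
s=cv2.imread("pics/t.png")
L=np.array([[130,125,10],[-130,125,10],[-130,-40,10],[130,-40,10],[-127,34,35],[100,34,62],[100,-34,62],[-127,-34,35],[-127,29,15],[-127,-29,15],[81,0,66],[-33,77,56],[-30,0,26]])/1e3
print(np.round(proj(d2w(b,L))-[130,90],1)*2.7)
# bystanders rough height
for n,(u,v),z in(("salt",(199,211),.06),("mug",(204,163),.06),("tape",(172,256),.04)):
  g=least_squares(lambda q:proj([[q[0],q[1],z]])[0]-[u,v],[.4,.2]);print(n,g.x)
E
```

```text
4.396691491501936 [ 0.50489366  0.17818057 -0.09009739]
[[-0.7 -0.8]
 [-0.7 -0.1]
 [ 1.4  1.6]
 [-1.1 -0.6]
 [ 0.8 -0.1]
 [-0.4  0.1]
 [ 0.6 -0.1]]
4.396691491499619 [ 0.50489366  0.17818057 -0.0900974 ]
[[-0.7 -0.8]
 [-0.7 -0.1]
 [ 1.4  1.6]
 [-1.1 -0.6]
 [ 0.8 -0.1]
 [-0.4  0.1]
 [ 0.6 -0.1]]
4.396691491500538 [ 0.50489366  0.17818057 -0.09009739]
[[-0.7 -0.8]
 [-0.7 -0.1]
 [ 1.4  1.6]
 [-1.1 -0.6]
 [ 0.8 -0.1]
 [-0.4  0.1]
 [ 0.6 -0.1]]
4.39669149149924 [ 0.50489365  0.17818057 -0.09009741]
[[-0.7 -0.8]
 [-0.7 -0.1]
 [ 1.4  1.6]
 [-1.1 -0.6]
 [ 0.8 -0.1]
 [-0.4  0.1]
 [ 0.6 -0.1]]
paddle,runway,tin,end [[0.47895562 0.25783745 0.056     ]
 [0.47501534 0.18087984 0.026     ]
 [0.58556512 0.17089255 0.066     ]
 [0.37840877 0.18960747 0.015     ]]
[[281.07 197.91]
 [258.12 492.75]
 [449.82 506.25]
 [464.94 211.41]
 [366.12 497.61]
 [385.29 225.99]
 [465.21 231.93]
 [446.85 503.01]
 [370.44 497.34]
 [437.94 501.93]
 [424.44 250.02]
 [323.19 379.89]
 [412.02 385.56]]
salt [0.52494105 0.37091124]
mug [0.63523699 0.35935699]
tape [0.42633279 0.4337082 ]
```

Emit:
play_rows:
  linear:
    - [0.03, 0.045, 0.005]
    - [0.03, 0.05, 0.005]
    - [0.03, 0.05, 0.005]
    - [0.03, 0.05, 0]
    - [0.03, 0.05, 0]
    - [0.03, 0.05, 0]
    - [0.03, 0.05, 0]
    - [0.03, 0.05, 0]
  turn: [-3.2, -3.2, -3.2, -3.2, -3.2, -3.2, -3.2, -3]
  hand: 0.065

```text
time: 1.7
tool_pos: [0.4561, -0.19, 0.2467]
tool_rot: [0.0, 0.999, -0.047, 0.001]
contact_force: [0.8, -0.1, 0.6]
gripper_width: 0.762
grasp_force: 0.0
```

Emit:
play_rows:
  linear:
    - [0.02, 0.058, 0]
    - [0.001, 0.06, 0]
    - [0, 0.06, 0]
    - [0, 0.06, 0]
    - [0, 0.06, 0]
    - [0, 0.06, 0]
    - [0, 0.054, 0]
    - [0, 0, 0]
  turn: [0, 0, 0, 0, 0, 0, 0, 0]

```text
time: 2.7
tool_pos: [0.4757, 0.2233, 0.2463]
tool_rot: [-0.0, 0.999, -0.043, -0.0]
contact_force: [-0.5, -0.2, 0.6]
gripper_width: 0.761
grasp_force: 0.0
```

Emit:
play_rows:
  linear:
    - [0, 0, -0.04]
    - [0, -0.002, -0.04]
    - [0, 0, -0.04]
    - [0, 0, -0.01]
    - [0, 0, 0]
  turn: [0, 0, 0, 0, 0]

```text
time: 3.32
tool_pos: [0.4765, 0.2177, 0.1165]
tool_rot: [0.0, 0.999, -0.046, -0.0]
contact_force: [0.5, -0.7, -0.0]
gripper_width: 0.762
grasp_force: 0.0
```

```bash
cat >> h.py <<'E'
def wproj(P,s):
    i=camera_info("wrist");q=s["tool_rot"];Rt=R.from_quat([q[1],q[2],q[3],q[0]]).as_matrix()
    pt=(np.atleast_2d(P)-s["tool_pos"])@Rt
    M=i["mount"];pc=(pt-M[:3,3])@M[:3,:3]
    return cv2.projectPoints(pc,np.zeros(3),np.zeros(3),i["camera_matrix"],i["distortion"])[0][:,0]
E
python3 - <<'E'
from h import *
s=state();w=grab_frame("wrist")
p=[.50489,.17818,-.0901]
L=np.array([[-11,113,57],[-11,41,57],[-55,113,55],[-55,41,55],[-20,29,47],[-20,-29,47],[60,29,57],[60,-29,57],[-30,0,26],[81,0,66]])/1e3
im=w[:,:,::-1].copy()
for u in wproj(d2w(p,L),s): cv2.circle(im,tuple(int(round(a)) for a in u),3,(0,0,255),-1)
cv2.imwrite("pics/w.png",cv2.resize(im,None,fx=1.5,fy=1.5));print(s["tool_pos"],s["contact_force"],s["gripper_width"])
E
```

```text
[0.47652691 0.21774149 0.11651659] [ 0.51283415 -0.67807636 -0.03762113] 0.7616664335506089
```

View pics/w.png

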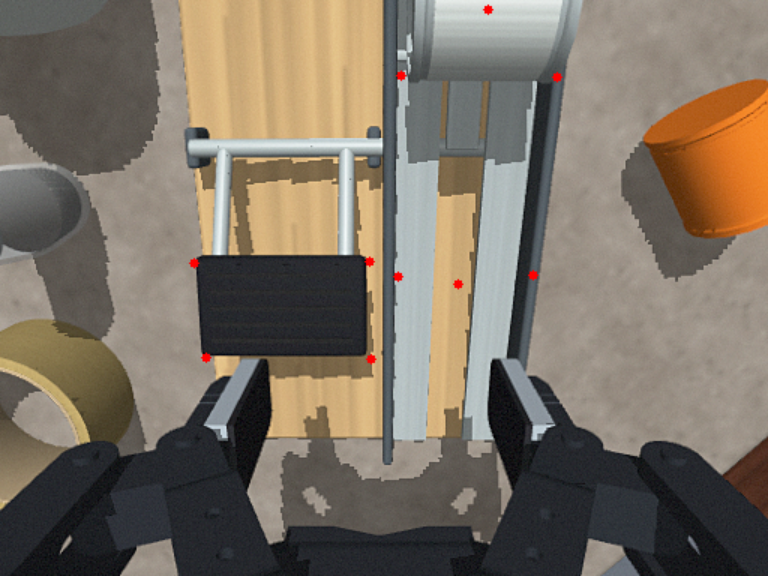

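The overlaid model points match the picture: the paddle is at (285,305) and runway_mid at (458,284). The fingertips at (250,365) and (507,365) will land on the paddle and in the runway, so I lower the tool.

Emit:
play_rows:
  linear:
    - [0, 0, -0.02]
    - [0, 0, -0.02]
    - [0, 0, -0.01]
    - [0, 0, 0]
  turn: [0, 0, 0, 0]

```text
time: 3.88
tool_pos: [0.4768, 0.2184, 0.067]
tool_rot: [-0.0, 0.999, -0.046, 0.0]
contact_force: [-0.1, -0.7, 0.7]
gripper_width: 0.759
grasp_force: 0.0
```

Emit:
play_rows:
  linear:
    - [0, 0, -0.004]
    - [0, 0, -0.004]
    - [0, 0, -0.004]
    - [0, 0, 0]
  turn: [0, 0, 0, 0]

```text
time: 4.38
tool_pos: [0.476, 0.2182, 0.0538]
tool_rot: [0.0, 0.999, -0.046, -0.0]
contact_force: [-0.1, 1.2, 0.5]
gripper_width: 0.76
grasp_force: 0.0
```

Emit:
play_rows:
  linear:
    - [0, 0, -0.003]
    - [0, 0, -0.003]
    - [0, 0, -0.003]
    - [0, 0, 0]
  turn: [0, 0, 0, 0]

```text
time: 4.88
tool_pos: [0.4762, 0.2185, 0.0452]
tool_rot: [-0.0, 0.999, -0.046, -0.0]
contact_force: [-3.3, 0.6, 3.6]
gripper_width: 0.76
grasp_force: 1.7
```

Run:
```python
from h import *
s=state();w=grab_frame("wrist");print(s["contact_force"],s["ft_torque"],s["tool_pos"])
cv2.imwrite("pics/w2.png",cv2.resize(w[:,:,::-1],None,fx=1.5,fy=1.5))
```

```text
[-3.33310463  0.56111202  3.57288098] [0.25534565 0.41401109 0.03448083] [0.47617055 0.21849353 0.04523831]
```

View pics/w2.png

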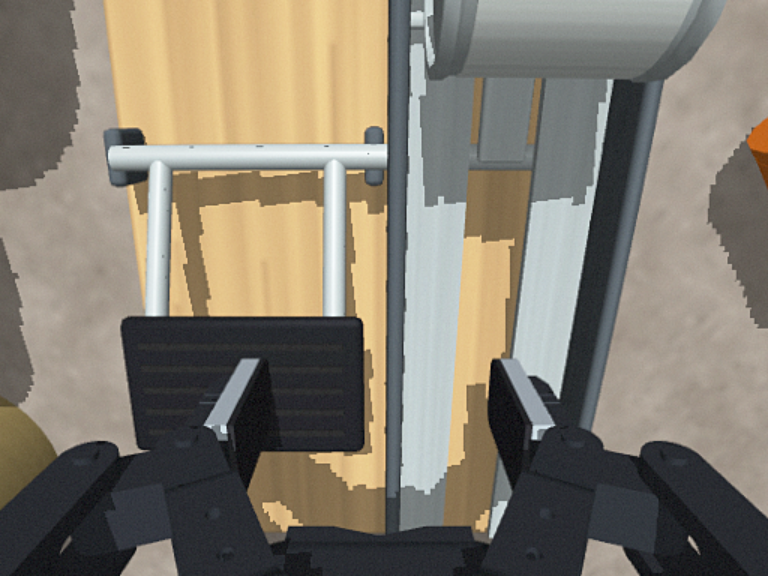

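One finger stands on the paddle at about (235,375), pressing with 3.6 N. The other is in the runway at (515,380), and the tin is still in the cradle at (580,30). I keep pressing.

Emit:
play_rows:
  linear:
    - [0, 0, -0.002]
    - [0, 0, -0.002]
    - [0, 0, -0.002]
    - [0, 0, -0.002]
    - [0, 0, -0.002]
    - [0, 0, 0]
    - [0, 0, 0]
  turn: [0, 0, 0, 0, 0, 0, 0]

```text
time: 5.8
tool_pos: [0.4755, 0.2184, 0.035]
tool_rot: [0.0, 0.999, -0.046, -0.001]
contact_force: [-5.1, 0.7, 5.9]
gripper_width: 0.764
grasp_force: 3.4
```

Run:
```python
from h import *
s=state();w=grab_frame("wrist");print(s["contact_force"],s["ft_torque"],s["tool_pos"])
cv2.imwrite("pics/w3.png",cv2.resize(w[:,:,::-1],None,fx=1.5,fy=1.5))
```

```text
[-5.06697995  0.71721695  5.94431747] [0.33569547 0.84096522 0.17055189] [0.47552862 0.21836269 0.03497108]
```

View pics/w3.png

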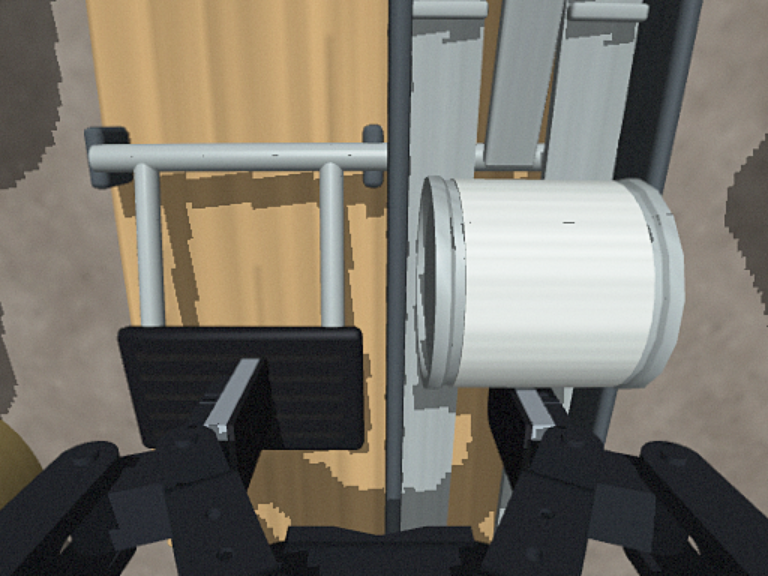

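The tin has left the cradle and lies on the runway at (550,285), against the runway finger at (525,385). The paddle is held down. I wait briefly to check that it stays still.

Emit:
play_rows:
  linear:
    - [0, 0, 0]
    - [0, 0, 0]
    - [0, 0, 0]
    - [0, 0, 0]
    - [0, 0, 0]
    - [0, 0, 0]
    - [0, 0, 0]
    - [0, 0, 0]
  turn: [0, 0, 0, 0, 0, 0, 0, 0]

```text
time: 6.85
tool_pos: [0.4755, 0.2184, 0.035]
tool_rot: [0.0, 0.999, -0.046, -0.001]
contact_force: [-6.2, -0.1, 6.0]
gripper_width: 0.76
grasp_force: 3.4
```

Run:
```python
from h import *
s=state();w=grab_frame("wrist")
o=cv2.resize(cv2.imread("pics/w3.png"),(512,384))[:,:,::-1]
d=np.abs(o.astype(int)-cv2.resize(cv2.resize(w,None,fx=1.5,fy=1.5),(512,384)))
print(d.mean(),(d.max(2)>40).sum(),s["contact_force"],s["tool_pos"])
g=grab_frame("wrist");e=np.abs(g.astype(int)-w);print(e.mean(),(e.max(2)>40).sum())
```

```text
1.9100782606336806 30 [-6.15970784 -0.07104999  6.04148004] [0.4755367  0.21838557 0.03501339]
3.226869371202257 9
```

Nothing has moved, so I hand in.

```bash
python3 -c "
from plant import *
print(job_done())"
```

```text
the job is handed in; nothing more can be done
None
```

I handed the job in with one finger holding the paddle down and the tin lying still on the runway against the other finger; the hand-in call gave no verdict.

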